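Clamp the meal tray to the bed table

ROBOT

A 6-joint arm with a two-finger parallel gripper is mounted at the origin on the work surface. World frame = base frame: x ahead of the robot, y to its left, z up, the work surface at z = 0. Lengths are in mm, angles in rad, forces in N, time in s.
With the tool pointing down it reaches from about 350 to 775 mm from the base axis. Payload 7.3 kg.
Tool frame: the origin (TCP) lies at the very end of the fingers, on their centre line; the grasp point (between the pads) lies 19 mm behind it; z points along the fingers, y is the line along which they close (so a half turn about z gives the same grasp; the last joint's range is limited). The gripper opens to 92 mm and grips with 3 to 60 N. Pads are 19 mm wide; open, the fingers measure 130 mm over their backs; the gripper's body (75 mm by 190 mm) begins 47 mm behind the grasp point.
Start: joints at [1.136, 0.342, 1.524, -0, 1.275, -0.146], TCP at [149.506, 503.282, 226.741] pointing down, gripper open.
Joint ranges: [-2.53, 2.53], [-0.77, 2.02], [0.04, 2.7], [-1, 4.14], [0.28, 2.66], [-3.11, 3.11]. Speed limits (rad/s): [2.57, 2.57, 3.14, 3.14, 3.14, 3.14].

INTERFACE

Orientations are given as [roll, pitch, yaw] about the fixed x, y, z axes, in that order (R = Rz(yaw) Ry(pitch) Rx(roll)).
In Python, from plant import get_obs, vision, workorder gives the robot as it stands.
- The arm moves only by the shell command python3 -m pendant 'ROWS' [OPENING]. ROWS is a JSON object of lists of equal length, an entry for each row: "dp": the shift along the tool's x, y, z in m, a list of three; "rotation": the turn, a rotation vector about the tool's x, y, z in rad, a list of three. A call has 1 to 8 rows; each row is the pose to reach, as a shift and turn from the pose commanded when the call began, along the tool's axes at that moment; what a row does not reach only later rows make up. A row lasts 1/8 s, in which the tool goes at most 62.5 mm and 10.7 degrees, less where a joint would pass 70% of its speed; a pose out of reach is approached as far as the arm can. A call with a gripper value outside its range is refused whole. OPENING is the finger opening in m, from 0 to 0.0918, set as the call begins (- or left out, the last holds). The fingers move at their own pace and stop on an object; the grip force is fixed at half the most. Time passes only in rows, so rows that repeat a pose let the fingers close. It gives the time, the measured TCP pose, the force, the opening and the grip force at its end, in the units of the state.
- get_obs(): the state, without advancing time (a new reading comes with each control period).
- vision.capture(name): name is "scene" or "top" or "wrist"; returns a dict with "pixels" (384x512x3 uint8, red, green, blue), "vfov" (degrees; the focal length in pixels is half the picture's height over the tangent of half this angle, whatever the lens; pixels are square), "cx", "cy" (the principal point, pixels), "pose" (4x4, takes a point from camera to world coordinates); the wrist camera has in their place "T_tool_cam" (4x4, takes a point from camera to tool coordinates, whose origin is the TCP and whose axes are the flange's). Camera axes: x right, y up, looking along -z (the intrinsics and any distortion apply to the point x, -y, -z); pixel columns grow to the right and rows downward; lengths in mm; the calibration is good to about 2 mm. A picture is of the moment at which its call begins: read the wrist's pose just before it. There is no depth.
- workorder.close_job(): hands the job in; it is judged then, once.
The state is a dict: "time": time; "joint_positions": joint angles; "dq": joint speeds; "tau": joint torques, N m; "tool_pos": TCP position; "tcp_rot": TCP orientation; "contact_force": force on the tool from outside, world axes, zero at the start; "moment": the same for the moment, N m; "grip_width": finger opening in mm; "finger_force": force on a finger pad.
Only numpy, scipy, OpenCV 4.12 (cv2) and the standard library are available. Lean on these libraries where they do the work, as an engineer would, in place of code of your own. Each camera call takes 0.05 s, during which the arm holds its last target. There are 200 camera calls.

TASK

Fix the meal tray to the bed table with the upright clamp beside it: slide the clamp's arm down its bar until the rubber pad bears on the tray's lip and the arm tilts and binds on the bar, then screw the wing handle clockwise about a third of a turn past that point so that it is firmly tight, without crushing the lip, and let go. Go gently: the tray stays where it is and what stands on and around it is not disturbed.

Things in the scene. Friction and masses are not known exactly. Their poses are not given: they have to be found in the camera images.
- clamp: dark steel clamp screwed to the table. Origin on the table top straight below the press pad. Its z is up; its +y points from the pad to the upright steel bar (section 10 mm in x, 20 mm in y, top 174 mm above the table, centre 110 mm from the origin along +y). Its fixed lower jaw is a steel strip 26 mm wide, top 16 mm above the table, on which the tray's lip rests
- tab_top (a point): centre of the top of the upright steel thumb tab on the sliding arm, 34 mm from the bar's centre towards the pad; 12 mm (x) by 22 mm (y, towards the bar), 50 mm tall. Pressing down on it slides the arm: 5 to 11 N, more at its outer edge. When the pad meets the lip the force drops over about 4 mm as the arm's tip tilts up, then climbs steeply; 15 N on the tab then means about 10 N at the pad
- slide (a joint): how far the arm has been slid down the bar (m), -0.015 to 0.070; the pad meets the lip somewhere between 0.027 and 0.057 (it depends on how the cap is set), and binding takes about 4 mm more. Starts between -0.012 and 0.008. The arm stays where it is left; pressing it at the handle end only jams it
- jaw (a joint): tilt of the arm (rad), noisy: about -0.015 with its tip drooping (hanging free), +0.015 to +0.04 with its tip pushed up and the arm bound on the bar
- handle (a joint): turn of the wing handle (rad), clockwise seen from above is positive and tightens; -2 to 6, starts between -0.5 and 0.5. The screw advances 2 mm per rad. Turning takes 0.2 to 0.3 N m. Once the arm has bound, pad force grows about 17 N per rad; the handle does not turn back by itself
- handle_top (a point): centre of the top face of the black plastic wing handle, on the screw's axis 110 mm from the bar's centre; y along the wing, x across it, z up. The wing is 56 mm long, 14 mm thick and 26 mm high, with 24 mm clear below it to the arm; grip it across its thickness. It sinks with the arm
- press_pad: end of the screw with its black rubber cap, the pad, 22 mm across and 22 mm long. Origin on the screw's axis at the height of the arm's middle. The cap is set at a different height on its stem each time: its lower face is 46 to 72 mm below the origin, and this is not measured. It gives 1 mm per 20 N. Lip and cap are meant for about 48 N and stand no more than 58
- tray: grey-green plastic meal tray, 296 by 216 mm over its lip; origin under its centre. The lip is 28 mm wide, 4 mm thick, its top 20 mm above the table. It is loose (0.6 kg), one long lip (its +y side) already under the pad
- mug: dark red lidded mug standing on the tray, 103 mm high, 80 mm across; origin under its centre; bystander
- bowl: dark red lidded bowl standing on the tray, 62 mm high, 110 mm across; origin under its centre; bystander
- tumbler: clear tumbler on the table, 95 mm high; origin under its centre; bystander
- pill_pot: small amber pot with white cap, 65 mm high; origin under its centre; bystander
- pepper_pot: white pepper pot, 70 mm high; origin under its centre; bystander
- remote: grey remote control, 150 mm long, lying on the table; origin under its centre; bystander
- spoon: spoon lying on the table; bystander
Mind the look-alikes: they are no part of the job. What is shaped like the clamp but green or pink is not meant.

How it is judged:
By the outcome, as a careful person would: the job done as asked, in the order asked, and still so for the second after the job is handed in, with the robot touching nothing.
It also fails if it takes over 72 s, if anything falls off the work surface, if the arm or the gripper's body presses on something with over 40 N, if the wrist force passes 120 N, or if a joint passes its speed limit or range.

## Working session

There is one attempt and no reset: what is moved stays moved. The work goes in short steps, Python scripts to look and compute and a shell command to move; the robot and the scene stay as the last step left them, time stands still between calls to the robot, and variables do not carry over. Pictures are saved under pics/ and viewed, at most 10 in all, crops included, and the job is handed in when it is done.

```bash
ls; mkdir -p pics
cat > h.py <<'E'
import numpy as np, cv2
from plant import get_obs, vision, workorder
from scipy.spatial.transform import Rotation as R
def cap(n):
    o=get_obs(); c=vision.capture(n)
    if 'pose' not in c:
        T=np.eye(4);T[:3,:3]=R.from_euler('xyz',o['tcp_rot']).as_matrix();T[:3,3]=o['tool_pos'];c['pose']=T@np.array(c['T_tool_cam'])
    c['pose']=np.array(c['pose']); c['f']=c['pixels'].shape[0]/2/np.tan(np.radians(c['vfov'])/2); return c
def ray(c,u,v):
    d=np.array([(u-c['cx'])/c['f'],-(v-c['cy'])/c['f'],-1]); P=c['pose']; return P[:3,3],P[:3,:3]@d
def onz(c,u,v,z):
    o,d=ray(c,u,v); return o+d*(z-o[2])/d[2]
def proj(c,p):
    q=np.linalg.inv(c['pose'])@np.append(p,1); return c['cx']+c['f']*q[0]/-q[2], c['cy']-c['f']*q[1]/-q[2]
def tri(*cr):
    A=0;b=0
    for c,u,v in cr:
        o,d=ray(c,u,v);d=d/np.linalg.norm(d);M=np.eye(3)-np.outer(d,d);A=A+M;b=b+M@o
    return np.linalg.solve(A,b)
def save(n,im): cv2.imwrite('pics/'+n+'.png',cv2.cvtColor(np.ascontiguousarray(im),cv2.COLOR_RGB2BGR))
E
python3 - <<'E'
from h import *
o=get_obs();print(o)
for n in ('scene','top','wrist'):
    c=cap(n);print(n,{k:v for k,v in c.items() if k!='pixels'});save(n+'0',c['pixels'])
E
```

```text
pics
{'time': 0.0, 'joint_positions': array([ 1.13597531e+00,  3.42756560e-01,  1.52503643e+00, -1.16479781e-05,
        1.27538556e+00, -1.46001504e-01]), 'dq': array([-1.77142355e-03, -1.89915001e-03, -5.47707238e-05,  7.25823662e-04,
       -2.41102314e-03,  8.68086779e-04]), 'tau': array([-2.66016259e-04, -4.31237733e+01, -2.44220299e+01,  7.19393953e-02,
        5.58361982e-02, -1.01184066e-04]), 'tool_pos': array([149.33796549, 502.88144523, 226.0206255 ]), 'tcp_rot': array([-3.14002201e+00, -2.19701366e-04,  2.85277637e+00]), 'contact_force': array([-0.21539544,  0.259087  ,  0.58729406]), 'moment': array([0.00279664, 0.02754965, 0.01024096]), 'finger_force': 0.0, 'grip_width': 91.73640557495487}
scene {'vfov': 49.40081845876385, 'cx': 252.76573589140952, 'cy': 195.60776361170636, 'pose': array([[-2.83186560e-01, -6.23525486e-01,  7.28712111e-01,
         1.30027212e+03],
       [ 9.59062719e-01, -1.82511464e-01,  2.16536985e-01,
         1.85390894e+02],
       [-2.01801497e-03,  7.60200982e-01,  6.49684842e-01,
         8.82933521e+02],
       [ 0.00000000e+00,  0.00000000e+
[... 680 characters left out ...]
67901693e-01,  2.51326703e-01,
         6.71780925e+01],
       [ 9.99999253e-01,  1.19670382e-03, -2.49319624e-04,
        -4.80193522e-01],
       [-5.42080513e-04,  2.51326243e-01, -9.67902281e-01,
        -1.58865313e+02],
       [ 0.00000000e+00,  0.00000000e+00,  0.00000000e+00,
         1.00000000e+00]]), 'pose': array([[ 2.85893349e-01, -9.27604377e-01, -2.40447733e-01,
         8.49192009e+01],
       [ 9.58261097e-01,  2.76533479e-01,  7.25596698e-02,
         5.21803052e+02],
       [-8.14819024e-04, -2.51156036e-01,  9.67946270e-01,
         3.84998237e+02],
       [ 0.00000000e+00,  0.00000000e+00,  0.00000000e+00,
         1.00000000e+00]]), 'f': np.float64(300.84584433986834)}
```

View pics/scene0.png

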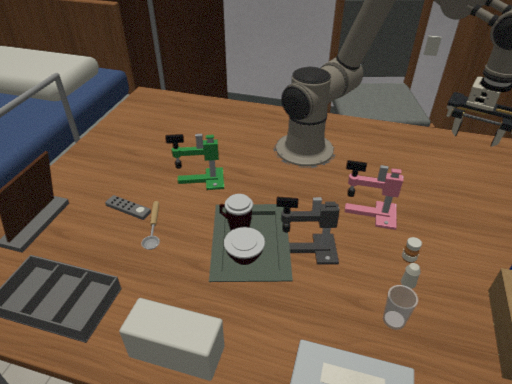

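View pics/top0.png

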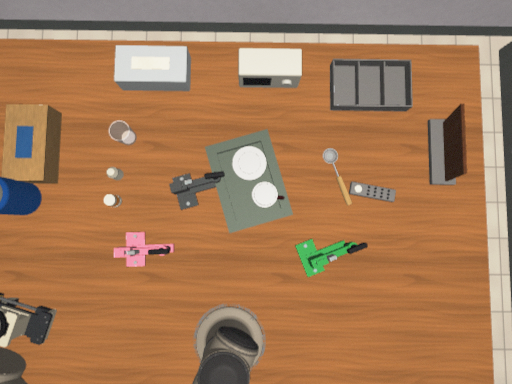

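The scene has three clamps: the green one at (200,160) in the scene view and (330,255) in the top view, the pink one at (375,190) and (143,250), and the dark steel one at (312,225) and (197,187). Only the dark steel one has its pad over the tray, so I'll check it in a close crop.

Run:
```python
from h import *
s=cap('scene')['pixels'][185:275,265:350]; t=cap('top')['pixels'][160:220,160:240]
a=cv2.resize(s,None,fx=4.6,fy=6,interpolation=cv2.INTER_CUBIC);a=cv2.resize(s,(425,450),interpolation=cv2.INTER_CUBIC)
b=cv2.resize(t,(375,281),interpolation=cv2.INTER_CUBIC)
im=np.zeros((450,800,3),np.uint8);im[:,:425]=a;im[:281,425:]=b;save('crop1',im)
```

```text
(no output)
```

View pics/crop1.png

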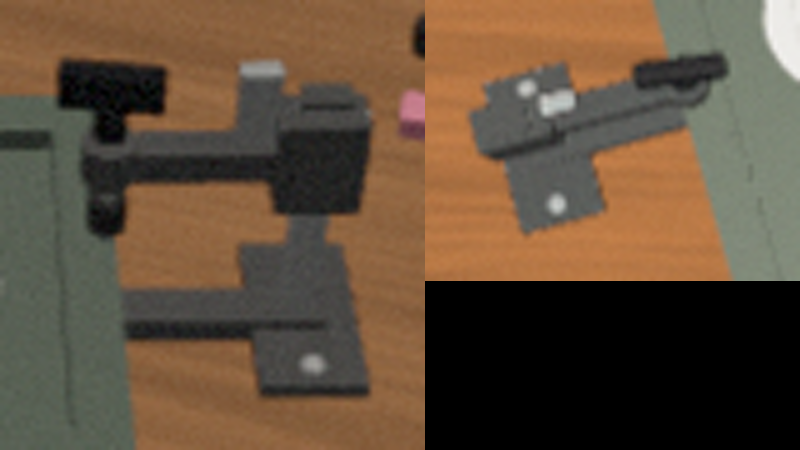

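The crop shows the dark clamp. The light tab top is at scene (317,199) and top (187.6,181). The black wing is at scene (287,198) and top (214.5,175), with the pad over the tray lip.

Run:
```python
from h import *
s=cap('scene');t=cap('top')
S=lambda x,y:(s,265+(x+.5)/5-.5,185+(y+.5)/5-.5)
T=lambda x,y:(t,160+(x-425+.5)/4.6875-.5,160+(y+.5)/4.6875-.5)
tab=tri(S(262,70),T(556,101)); h=tri(S(112,64),T(682,69))
print('tab',tab,'handle',h)
for n,(a,b) in dict(tab=(S(262,70),T(556,101)),h=(S(112,64),T(682,69))).items():
    p=dict(tab=tab,h=h)[n]; print(n,proj(s,p),a[1:],proj(t,p),b[1:])
d=tab-h;print('dist (76)',np.hypot(*d[:2]),'angle +y',np.degrees(np.arctan2(d[1],d[0])))
b=cv2.cvtColor
```

```text
tab [490.351341   113.71102847 191.44809739] handle [509.9134189   39.45566216 193.65810213]
tab (np.float64(316.8693589792408), np.float64(198.60672567699416)) (317.0, 198.6) (np.float64(187.4370623234579), np.float64(181.17374923208325)) (187.55333333333334, 181.15333333333334)
h (np.float64(286.48463934992986), np.float64(197.40515518572556)) (287.0, 197.4) (np.float64(213.97893619339803), np.float64(174.42360259061107)) (214.43333333333334, 174.32666666666665)
dist (76) 76.78889449322351 angle +y 104.75885457187933
```

```bash
python3 -m pendant '{"dp":[[0,0,-0.044],[-0.055,-0.034,-0.05],[-0.11,-0.069,-0.06],[-0.165,-0.103,-0.06],[-0.219,-0.138,-0.06],[-0.274,-0.172,-0.06],[-0.329,-0.207,-0.06],[-0.383,-0.241,-0.06]],"rotation":[[0,0,0.13],[0,0,0.29],[0,0,0.44],[0,0,0.58],[0,0,0.73],[0,0,0.87],[0,0,1.0],[0,0,1.023]]}' 0.0; python3 -c "
from h import *
o=get_obs();print(o['tool_pos'],o['tcp_rot'],o['joint_positions'])
c=cap('wrist');save('w1',c['pixels']);print(o['grip_width'],o['time'])"
```

```text
time: 1.35
tool_pos: [438.6, 173.5, 287.0]
tcp_rot: [3.141, -0.0, 1.828]
contact_force: [0.3, 0.8, 0.7]
grip_width: 16.7
finger_force: 0.0
[438.55184412 173.4830039  286.97977445] [ 3.14077348e+00 -2.79720750e-04  1.82775031e+00] [ 2.13764020e-01  1.99019329e-01  1.55270574e+00  3.20100612e-04
  1.38906126e+00 -4.32475711e-02]
16.65096170775184 1.35
```

```bash
python3 -m pendant '{"dp":[[-0.035,0.017,0.008],[-0.071,0.035,0.017],[-0.071,0.035,0.017],[-0.071,0.035,0.017]],"rotation":[[0,0,0],[0,0,0],[0,0,0],[0,0,0]]}'
python3 - <<'E'
from h import *
c=cap('wrist');save('w2',cv2.resize(c['pixels'],(800,600),interpolation=cv2.INTER_CUBIC))
print(get_obs()['contact_force'],get_obs()['grip_width'])
print(proj(c,[490.35,113.7,191.4]),proj(c,[509.9,39.5,193.6]))
E
```

```text
time: 1.9
tool_pos: [489.1, 115.9, 269.7]
tcp_rot: [-3.141, -0.001, 1.83]
contact_force: [-0.3, -0.3, 0.2]
grip_width: 0.4
finger_force: 0.0
[ 1.04957716  0.62167468 -0.12672247] 0.20695163912280914
(np.float64(260.2094873943404), np.float64(194.61821151276766)) (np.float64(260.13651108526574), np.float64(279.2347883327143))
```

View pics/w2.png

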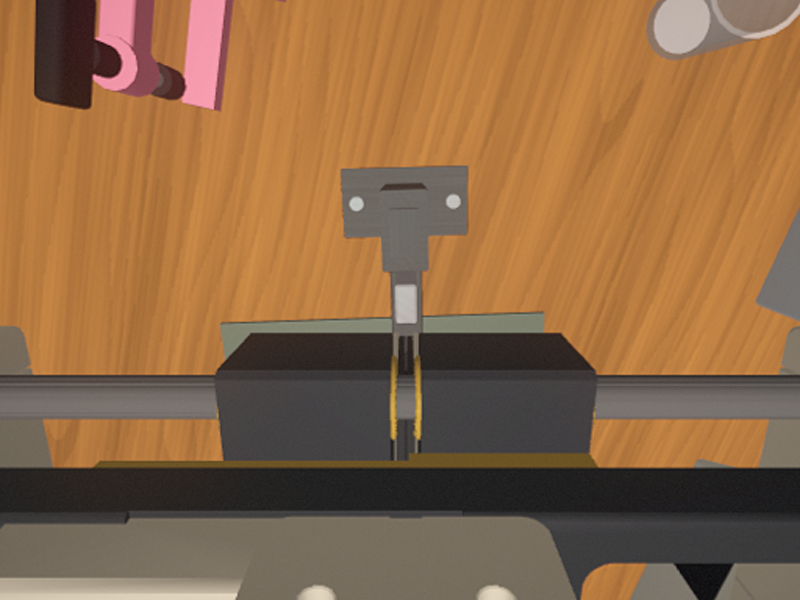

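```bash
python3 -c "
from h import *
o=get_obs();print(o['tool_pos'],o['tcp_rot'])
c=cap('wrist');print(onz(c,259.3,193.8,191.4));o=get_obs();print(o['tool_pos'],o['tcp_rot'])"
python3 -m pendant '{"dp":[[-0.001,0,0.03],[-0.002,0,0.06],[-0.002,0,0.07],[-0.002,0,0.07]],"rotation":[[0,0,0],[0,0,0],[0,0,0],[0,0,0]]}'
```

```text
[488.95946887 116.2694224  269.94867368] [ 3.14152134e+00 -3.66213064e-04  1.83046293e+00]
[489.37588218 114.45533434 191.4       ]
[488.96416524 116.40389454 270.06926497] [ 3.14116647e+00 -2.73375694e-04  1.83092423e+00]
time: 2.5
tool_pos: [489.8, 114.2, 200.0]
tcp_rot: [-3.141, -0.0, 1.831]
contact_force: [-0.6, 0.6, -0.3]
grip_width: 0.6
finger_force: 0.0
```

```bash
python3 -m pendant '{"dp":[[0,0,0.005],[0,0,0.009],[0,0,0.012],[0,0,0.014],[0,0,0.016]],"rotation":[[0,0,0],[0,0,0],[0,0,0],[0,0,0],[0,0,0]]}'; python3 -m pendant '{"dp":[[0,0,0.002],[0,0,0.004],[0,0,0.006],[0,0,0.008]],"rotation":[[0,0,0],[0,0,0],[0,0,0],[0,0,0]]}'
```

```text
time: 3.12
tool_pos: [490.9, 113.7, 185.5]
tcp_rot: [3.138, 0.0, 1.83]
contact_force: [-2.3, -0.4, 10.4]
grip_width: 0.5
finger_force: 5.4
time: 3.62
tool_pos: [490.9, 113.7, 177.5]
tcp_rot: [3.138, 0.0, 1.83]
contact_force: [-2.1, 0.1, 10.7]
grip_width: 0.4
finger_force: 5.5
```

```bash
python3 -m pendant '{"dp":[[0,0,0.0015],[0,0,0.003],[0,0,0.0045],[0,0,0.006]],"rotation":[[0,0,0],[0,0,0],[0,0,0],[0,0,0]]}';for i in 1 ; do python3 -m pendant '{"dp":[[0,0,0.001],[0,0,0.002],[0,0,0.003]],"rotation":[[0,0,0],[0,0,0],[0,0,0]]}' | grep -E "pos|contact"; python3 -m pendant '{"dp":[[0,0,0.001],[0,0,0.002],[0,0,0.003]],"rotation":[[0,0,0],[0,0,0],[0,0,0]]}' | grep -E "pos|contact"; done
```

```text
time: 4.12
tool_pos: [490.9, 113.7, 171.5]
tcp_rot: [3.138, 0.0, 1.83]
contact_force: [-1.6, -0.6, 10.9]
grip_width: 0.0
finger_force: 5.3
tool_pos: [490.9, 113.7, 168.4]
contact_force: [-2.8, 0.1, 11.2]
tool_pos: [490.9, 113.7, 165.4]
contact_force: [-1.4, 0.1, 10.3]
```

```bash
python3 -m pendant '{"dp":[[0,0,0.001],[0,0,0.002]],"rotation":[[0,0,0],[0,0,0]]}' | grep -E "pos|contact"; python3 -m pendant '{"dp":[[0,0,0.001],[0,0,0.002]],"rotation":[[0,0,0],[0,0,0]]}' | grep -E "pos|contact"
```

```text
tool_pos: [490.9, 113.7, 163.4]
contact_force: [-2.5, -0.7, 8.8]
tool_pos: [490.9, 113.7, 161.4]
contact_force: [-1.2, -0.0, 10.2]
```

```bash
python3 -m pendant '{"dp":[[0,0,0.001],[0,0,0.002]],"rotation":[[0,0,0],[0,0,0]]}' | grep -E "pos|contact"; python3 -m pendant '{"dp":[[0,0,0.001],[0,0,0.002]],"rotation":[[0,0,0],[0,0,0]]}' | grep -E "pos|contact"
```

```text
tool_pos: [490.9, 113.7, 159.4]
contact_force: [-2.8, 0.3, 10.5]
tool_pos: [490.9, 113.7, 157.4]
contact_force: [-2.4, 0.1, 10.1]
```

```bash
python3 -m pendant '{"dp":[[0,0,0.001],[0,0,0.002]],"rotation":[[0,0,0],[0,0,0]]}' | grep -E "pos|contact"; python3 -m pendant '{"dp":[[0,0,0.001],[0,0,0.002]],"rotation":[[0,0,0],[0,0,0]]}' | grep -E "pos|contact"
```

```text
tool_pos: [490.9, 113.7, 155.4]
contact_force: [-2.1, -0.2, 10.6]
tool_pos: [490.9, 113.7, 153.4]
contact_force: [-2.0, -0.3, 10.9]
```

```bash
python3 -m pendant '{"dp":[[0,0,0.001],[0,0,0.002]],"rotation":[[0,0,0],[0,0,0]]}' | grep -E "pos|contact"; python3 -m pendant '{"dp":[[0,0,0.001],[0,0,0.002]],"rotation":[[0,0,0],[0,0,0]]}' | grep -E "pos|contact"
```

```text
tool_pos: [490.9, 113.7, 151.4]
contact_force: [-1.7, -0.2, 9.6]
tool_pos: [490.9, 113.7, 149.4]
contact_force: [-1.8, 0.2, 9.9]
```

```bash
python3 -m pendant '{"dp":[[0,0,0.001],[0,0,0.002]],"rotation":[[0,0,0],[0,0,0]]}' | grep -E "pos|contact"; python3 -m pendant '{"dp":[[0,0,0.001]],"rotation":[[0,0,0]]}' | grep -E "pos|contact"
```

```text
tool_pos: [490.9, 113.7, 147.4]
contact_force: [-2.7, 1.4, 10.7]
tool_pos: [490.9, 113.7, 146.3]
contact_force: [-2.1, 0.4, 10.6]
```

```bash
python3 -m pendant '{"dp":[[0,0,0.001]],"rotation":[[0,0,0]]}' | grep -E "pos|contact"; python3 -m pendant '{"dp":[[0,0,0.001]],"rotation":[[0,0,0]]}' | grep -E "pos|contact"
```

```text
tool_pos: [490.9, 113.7, 145.3]
contact_force: [-2.3, 0.5, 11.2]
tool_pos: [490.9, 113.7, 144.3]
contact_force: [-1.6, 0.1, 10.4]
```

```bash
python3 -c "
from h import *
c=cap('scene');save('s2',cv2.resize(c['pixels'][180:280,220:350],(780,600),interpolation=cv2.INTER_CUBIC))"
```

```text
(no output)
```

View pics/s2.png

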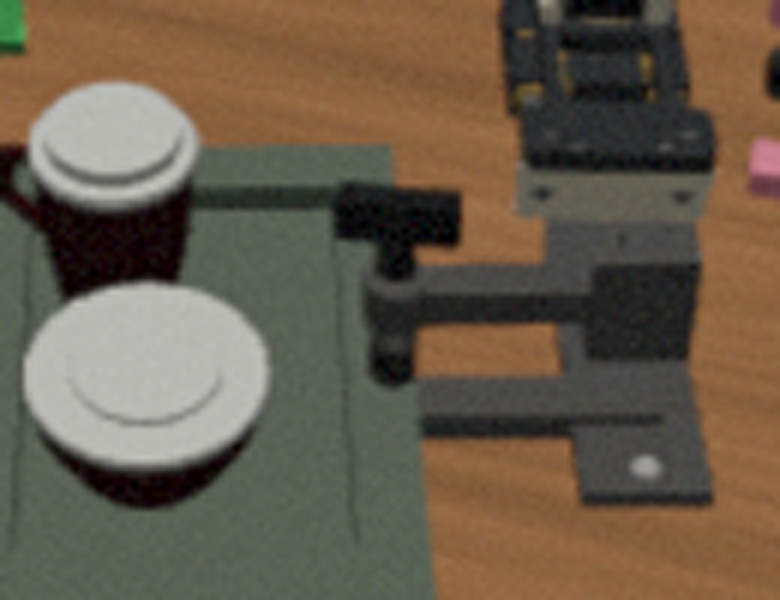

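The tab is under the closed fingers. The pad's lower end, at crop (392,380), is near the lip but not clearly touching it, so I'll continue.

```bash
python3 -m pendant '{"dp":[[0,0,0.001]],"rotation":[[0,0,0]]}' | grep -E "pos|contact"; python3 -m pendant '{"dp":[[0,0,0.001]],"rotation":[[0,0,0]]}' | grep -E "pos|contact"
```

```text
tool_pos: [490.9, 113.7, 143.3]
contact_force: [-1.4, 0.3, 10.1]
tool_pos: [490.9, 113.7, 142.2]
contact_force: [-2.0, -1.1, 10.1]
```

```bash
python3 -m pendant '{"dp":[[0,0,0.001]],"rotation":[[0,0,0]]}' | grep -E "pos|contact"; python3 -m pendant '{"dp":[[0,0,0.001]],"rotation":[[0,0,0]]}' | grep -E "pos|contact"
```

```text
tool_pos: [490.9, 113.7, 141.3]
contact_force: [-1.4, -0.0, 9.8]
tool_pos: [490.5, 114.1, 139.9]
contact_force: [-1.3, 3.5, 5.9]
```

```bash
python3 -m pendant '{"dp":[[0,0,0.001]],"rotation":[[0,0,0]]}' | grep -E "pos|contact"; python3 -m pendant '{"dp":[[0,0,0.001]],"rotation":[[0,0,0]]}' | grep -E "pos|contact"
```

```text
tool_pos: [490.5, 114.5, 139.0]
contact_force: [-3.4, 5.1, 10.3]
tool_pos: [490.5, 114.9, 138.4]
contact_force: [-4.2, 5.8, 12.6]
```

```bash
python3 -m pendant '{"dp":[[0.0005,0,0.0005],[0.001,0,0.0007]],"rotation":[[0,0,0],[0,0,0]]}' | grep -E "pos|contact"
```

```text
tool_pos: [490.3, 115.7, 137.7]
contact_force: [-3.1, 4.6, 10.5]
```

```bash
python3 -m pendant '{"dp":[[0.0005,0,0.0005],[0.0008,0,0.0006]],"rotation":[[0,0,0],[0,0,0]]}' | grep -E "pos|contact"
```

```text
tool_pos: [490.2, 116.1, 137.2]
contact_force: [-4.0, 2.4, 12.0]
```

```bash
python3 -m pendant '{"dp":[[0.0003,0,0.0003],[0.0003,0,0.0006]],"rotation":[[0,0,0],[0,0,0]]}' | grep -E "pos|contact"
```

```text
tool_pos: [490.4, 116.2, 136.9]
contact_force: [-3.7, 1.9, 15.3]
```

```bash
python3 -m pendant '{"dp":[[0,0,0.0003],[0,0,0.0005]],"rotation":[[0,0,0],[0,0,0]]}' | grep -E "pos|contact"
```

```text
tool_pos: [490.4, 116.3, 136.7]
contact_force: [-3.4, 1.8, 16.5]
```

```bash
python3 -m pendant '{"dp":[[0,0,-0.012],[0,0,-0.05],[0,0,-0.088],[-0.04,0,-0.088],[-0.079,-0.001,-0.088],[-0.079,-0.001,-0.088],[-0.079,-0.001,-0.088],[-0.079,-0.001,-0.088]],"rotation":[[0,0,0],[0,0,0],[0,0,0],[0,0,0],[0,0,0],[0,0,0],[0,0,0],[0,0,0]]}' 0.0918
python3 - <<'E'
from h import *
c=cap('wrist');s=cap('scene')
im=np.zeros((300,800,3),np.uint8);im[:,:400]=cv2.resize(c['pixels'],(400,300));im[:,400:]=cv2.resize(s['pixels'][190:265,250:350],(400,300),interpolation=cv2.INTER_CUBIC)
im=cv2.resize(im,(800,300));save('w3',im)
print(proj(c,[509.9,39.5,140]),get_obs()['contact_force'],get_obs()['tool_pos'])
E
```

```text
time: 10.3
tool_pos: [508.5, 39.9, 222.3]
tcp_rot: [-3.142, -0.0, 1.831]
contact_force: [0.2, -0.3, 0.1]
grip_width: 75.9
finger_force: 0.0
(np.float64(260.9092484027946), np.float64(191.2682571415148)) [-0.1842884  -0.37651306  0.50019377] [508.52733274  39.86175131 222.34656756]
```

View pics/w3.png

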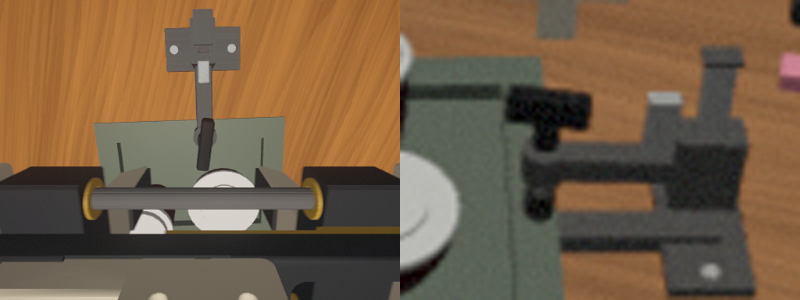

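The wrist view shows the wing unobstructed at raw about (262,186), tilted roughly 5° clockwise. The scene inset shows the pad down on the lip and the tab free. I'll measure the wing precisely.

Run:
```python
from h import *
c=cap('wrist');g=c['pixels'][140:225,225:300]
m=(g.max(2)<48).astype(np.uint8)
n,l,st,ce=cv2.connectedComponentsWithStats(m)
k=1+np.argmax(st[1:,4]);print(st[k],ce[k]+[225,140])
cn=cv2.findContours((l==k).astype(np.uint8),0,1)[0][0];r=cv2.minAreaRect(cn);print(r)
v=g[::1].max(2)
for y in range(8,80,6): 
    xs=np.where(l[y]==k)[0]; print(y+140,xs.min()+225 if len(xs) else '',xs.max()+225 if len(xs) else '',v[y,28:55].tolist())
print(get_obs()['tool_pos'])
```

```text
[34 11 14  5 37] [265.54054054 152.56756757]
((40.55588150024414, 12.773529052734375), (13.191798210144043, 3.4513425827026367), 4.39870548248291)
148   [99, 101, 99, 103, 100, 100, 101, 101, 101, 100, 102, 99, 101, 100, 100, 99, 99, 95, 94, 138, 175, 173, 176, 179, 180, 176, 173]
154 259 272 [98, 100, 101, 100, 96, 51, 44, 50, 52, 51, 52, 48, 49, 50, 47, 45, 47, 45, 44, 41, 74, 130, 131, 130, 130, 128, 130]
160   [95, 101, 100, 97, 64, 51, 56, 62, 64, 66, 64, 64, 61, 63, 60, 61, 61, 59, 58, 55, 48, 79, 135, 130, 128, 128, 129]
166   [102, 101, 98, 77, 44, 53, 56, 63, 63, 63, 63, 60, 62, 62, 58, 60, 57, 57, 55, 49, 48, 62, 100, 130, 129, 129, 125]
172   [97, 74, 39, 44, 47, 55, 61, 64, 59, 60, 60, 60, 59, 57, 57, 56, 56, 51, 48, 52, 79, 106, 99, 100, 125, 128, 127]
178   [69, 59, 47, 46, 56, 60, 61, 61, 61, 58, 59, 57, 55, 55, 57, 55, 55, 49, 46, 69, 100, 97, 97, 96, 113, 128, 128]
184   [77, 48, 42, 50, 52, 62, 59, 58, 58, 56, 56, 56, 56, 56, 54, 55, 49, 45, 58, 95, 101, 112, 129, 127, 128, 128, 125]
190   [122, 39, 43, 51, 58, 60, 57, 59, 55, 52, 54, 55, 55, 55, 53, 51, 45, 64, 117, 129, 128, 127, 126, 127, 125, 125, 126]
196   [49, 39, 48, 55, 59, 61, 55, 54, 55, 55, 57, 55, 57, 53, 50, 45, 64, 113, 128, 127, 126, 125, 125, 126, 124, 127, 125]
202   [41, 49, 55, 55, 57, 59, 56, 58, 56, 53, 54, 53, 56, 52, 49, 49, 88, 131, 125, 126, 127, 124, 125, 127, 125, 125, 125]
208   [49, 54, 56, 55, 57, 57, 58, 56, 54, 54, 53, 53, 53, 48, 48, 85, 130, 126, 124, 125, 126, 123, 125, 125, 124, 125, 124]
214   [51, 56, 60, 57, 56, 56, 55, 54, 54, 53, 54, 56, 52, 46, 76, 130, 126, 125, 127, 125, 126, 126, 127, 127, 127, 125, 123]
[508.59026553  39.75198619 222.36420779]
```

Run:
```python
from h import *
c=cap('wrist');s=cap('scene');g=c['pixels'].max(2)[140:240,225:300]
m=((g<80)&(g>0)).astype(np.uint8)
n,l,st,ce=cv2.connectedComponentsWithStats(m,connectivity=4);k=1+np.argmax(st[1:,4]);print(st[k])
L=[];
for y in range(10,90,2):
    xs=np.where(l[y]==k)[0]
    if len(xs): L.append((y+140,xs.min()+225,xs.max()+225))
print(L)
g2=c['pixels'].max(2)
print('end', [int(v) for v in g2[205:235,259]],[int(v) for v in g2[145:165,268]])
print('tri',tri((c,263.5,188),(s,287.0,213)))
```

```text
[  26   10   24   69 1167]
[(150, np.int64(261), np.int64(262)), (152, np.int64(258), np.int64(272)), (154, np.int64(258), np.int64(273)), (156, np.int64(258), np.int64(273)), (158, np.int64(257), np.int64(274)), (160, np.int64(257), np.int64(274)), (162, np.int64(256), np.int64(273)), (164, np.int64(257), np.int64(273)), (166, np.int64(256), np.int64(274)), (168, np.int64(256), np.int64(273)), (170, np.int64(256), np.int64(273)), (172, np.int64(254), np.int64(272)), (174, np.int64(253), np.int64(272)), (176, np.int64(253), np.int64(272)), (178, np.int64(253), np.int64(272)), (180, np.int64(253), np.int64(272)), (182, np.int64(253), np.int64(272)), (184, np.int64(253), np.int64(271)), (186, np.int64(254), np.int64(271)), (188, np.int64(254), np.int64(270)), (190, np.int64(254), np.int64(270)), (192, np.int64(254), np.int64(269)), (194, np.int64(254), np.int64(269)), (196, np.int64(253), np.int64(269)), (198, np.int64(253), np.int64(269)), (200, np.int64(253), np.int64(268)), (202, np.int64(253), np.int64(268)), (204, np.int64(252), np.int64(268)), (206, np.int64(252), np.int64(268)), (208, np.int64(252), np.int64(267)), (210, np.int64(252), np.int64(267)), (212, np.int64(252), np.int64(267)), (214, np.int64(251), np.int64(267)), (216, np.int64(252), np.int64(266)), (218, np.int64(259), np.int64(264))]
end [55, 55, 55, 55, 56, 53, 53, 55, 56, 56, 55, 54, 48, 79, 128, 126, 126, 126, 111, 39, 62, 113, 165, 212, 217, 216, 215, 215, 214, 215] [100, 97, 99, 99, 99, 96, 49, 45, 47, 47, 49, 53, 57, 61, 61, 58, 59, 56, 58, 58]
tri [511.20662405  43.49017036 142.25595005]
```

Run:
```python
from h import *
c=cap('wrist')
for z in (139,142,145):
    a=onz(c,266.4,155.5,z);b=onz(c,259.5,217.5,z);d=a-b
    print(z,(a+b)/2,np.hypot(*d[:2]),np.degrees(np.arctan2(d[1],d[0])))
o=get_obs();T=R.from_euler('xyz',o['tcp_rot']).as_matrix();print(o['tool_pos'],T.T@((a+b)/2-o['tool_pos']),np.degrees(o['tcp_rot'][2]))
```

```text
139 [510.83389148  42.52306904 139.        ] 53.72260214397257 98.85698881426528
142 [510.59514289  43.28801794 142.        ] 53.05721003215917 98.8569888142652
145 [510.3563943   44.05296684 145.        ] 52.391817920345794 98.85698881426524
[508.65556382  39.40596167 222.35417216] [ 4.04769054  2.83038825 77.35477061] 104.87599614235418
```

```bash
python3 -m pendant '{"dp":[[0.003,0.003,0.02],[0.003,0.003,0.05],[0.003,0.003,0.07],[0.003,0.003,0.085],[0.003,0.003,0.1],[0.003,0.003,0.11],[0.003,0.003,0.114],[0.003,0.003,0.114]],"rotation":[[0,0,0.105],[0,0,0.105],[0,0,0.105],[0,0,0.105],[0,0,0.105],[0,0,0.105],[0,0,0.105],[0,0,0.105]]}' 0.05
python3 - <<'E'
from h import *
s=cap('scene');c=cap('wrist')
im=np.zeros((300,800,3),np.uint8);im[:,:400]=cv2.resize(c['pixels'],(400,300));im[:,400:]=cv2.resize(s['pixels'][190:265,250:350],(400,300),interpolation=cv2.INTER_CUBIC)
save('w4',im)
E
```

```text
time: 11.6
tool_pos: [511.0, 42.7, 108.4]
tcp_rot: [3.141, -0.0, 1.725]
contact_force: [-0.2, 0.4, 0.3]
grip_width: 50.2
finger_force: 0.0
```

View pics/w4.png

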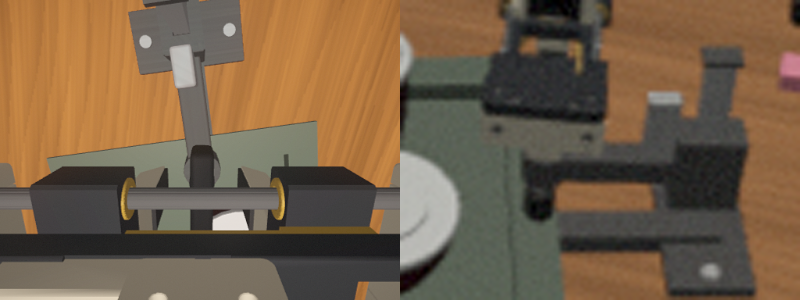

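The wing is centred between the fingers at view x≈202, where the gap's middle is about 203. No contact is showing, so I'll close.

```bash
python3 -m pendant '{"dp":[[0,0,0],[0,0,0],[0,0,0],[0,0,0]],"rotation":[[0,0,0],[0,0,0],[0,0,0],[0,0,0]]}' 0.018;  python3 -m pendant '{"dp":[[0,0,0],[0,0,0],[0,0,0]],"rotation":[[0,0,0],[0,0,0],[0,0,0]]}' 0.010; python3 -c "
from h import *
o=get_obs();print(o['moment'],o['joint_positions'])"
```

```text
time: 12.2
tool_pos: [510.9, 42.7, 108.4]
tcp_rot: [3.141, -0.0, 1.725]
contact_force: [0.3, -1.2, 0.9]
grip_width: 18.6
finger_force: 0.0
time: 12.58
tool_pos: [510.8, 42.7, 108.3]
tcp_rot: [-3.142, -0.0, 1.725]
contact_force: [-0.2, -0.3, 0.1]
grip_width: 13.5
finger_force: 30.0
[-0.12526889  0.09098797 -0.13671166] [-6.62752206e-02  4.48952733e-01  1.72125404e+00  1.48496752e-04
  9.71453301e-01 -2.20213747e-01]
```

```bash
python3 -m pendant '{"dp":[[0,0,0],[0,0,0],[0,0,0],[0,0,0.0005],[0,0,0.0005],[0,0,0.0005]],"rotation":[[0,0,0.08],[0,0,0.17],[0,0,0.26],[0,0,0.35],[0,0,0.44],[0,0,0.5]]}'; python3 -c "
from h import *
o=get_obs();print(o['moment'],o['joint_positions'][5])"
```

```text
time: 13.32
tool_pos: [510.9, 42.7, 107.9]
tcp_rot: [3.141, 0.0, 1.223]
contact_force: [-0.5, 0.6, 0.5]
grip_width: 13.8
finger_force: 30.0
[-0.12264276 -0.00714065  0.18859206] 0.2815345882560578
```

```bash
python3 -m pendant '{"dp":[[0,0,0],[0,0,0],[0,0,0],[0,0,0.0005],[0,0,0.0005],[0,0,0.0005],[0,0,0.0005],[0,0,0.0005]],"rotation":[[0,0,0.1],[0,0,0.2],[0,0,0.3],[0,0,0.4],[0,0,0.5],[0,0,0.6],[0,0,0.7],[0,0,0.8]]}'; python3 -c "
from h import *
o=get_obs();print(o['moment'],o['joint_positions'][5])"
```

```text
time: 14.32
tool_pos: [510.9, 42.7, 107.2]
tcp_rot: [3.141, -0.0, 0.423]
contact_force: [-0.7, 1.6, -1.6]
grip_width: 13.7
finger_force: 30.0
[-0.36356233 -0.28247326  0.24786084] 1.0825027964298932
```

```bash
python3 -m pendant '{"dp":[[0,0,0],[0,0,0],[0,0,0],[0,0,0.0005],[0,0,0.0005],[0,0,0.0005],[0,0,0.0005],[0,0,0.0005]],"rotation":[[0,0,0.1],[0,0,0.2],[0,0,0.3],[0,0,0.4],[0,0,0.5],[0,0,0.6],[0,0,0.7],[0,0,0.8]]}'; python3 -c "
from h import *
o=get_obs();print(o['moment'],o['joint_positions'][5])"
```

```text
time: 15.32
tool_pos: [510.2, 43.0, 106.4]
tcp_rot: [3.141, 0.001, -0.377]
contact_force: [-1.1, 2.1, -2.3]
grip_width: 13.8
finger_force: 30.0
[-0.13383955  0.22619721  0.29014668] 1.882402114932972
```

```bash
python3 -m pendant '{"dp":[[0,0,0],[0,0,0],[0,0,0],[0,0,0]],"rotation":[[0,0,0],[0,0,0],[0,0,0],[0,0,0]]}' 0.05; python3 -m pendant '{"dp":[[0,0,-0.01],[0,0,-0.04],[0,0,-0.08],[0,0,-0.12],[0,0,-0.16],[-0.05,0,-0.17],[-0.1,0,-0.17],[-0.1,0,-0.17]],"rotation":[[0,0,0],[0,0,0],[0,0,0],[0,0,0],[0,0,0],[0,0,0],[0,0,0],[0,0,0]]}'
python3 - <<'E'
from h import *
s=cap('scene');t=cap('top')
im=np.zeros((450,800,3),np.uint8);im[:,:400]=cv2.resize(s['pixels'][180:292,210:310+0],(400,450),interpolation=cv2.INTER_CUBIC);im[:,:400]=cv2.resize(s['pixels'][180:292,250:350],(400,450),interpolation=cv2.INTER_CUBIC)
im[:,400:]=cv2.resize(t['pixels'][125:235,165:300],(400,450)[:1]+(326,),interpolation=cv2.INTER_CUBIC)[[*range(326)]+[0]*124]
save('end',im)
E
```

```text
time: 15.82
tool_pos: [511.0, 42.6, 106.9]
tcp_rot: [-3.141, -0.0, -0.375]
contact_force: [0.3, -0.8, 0.1]
grip_width: 48.0
finger_force: 0.0
time: 16.82
tool_pos: [415.4, 80.3, 278.0]
tcp_rot: [-3.141, -0.001, -0.373]
contact_force: [-0.0, -1.1, 0.3]
grip_width: 50.2
finger_force: 0.0
```

View pics/end.png

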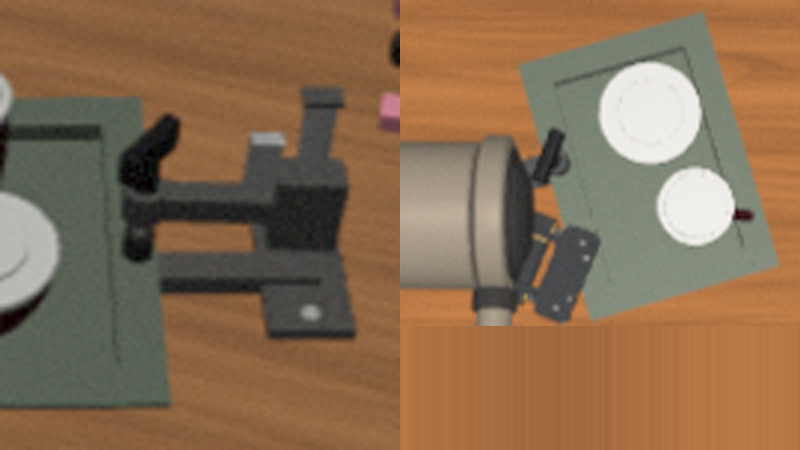

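The wing at crop (150,155) has turned about 120°. The pad is on the lip, the tray and dishes are in place, and the gripper is clear.

```bash
python3 -c "
from plant import workorder
print(workorder.close_job())"
```

```text
the job is handed in; nothing more can be done
None
```

I slid the clamp arm down until it bound on the bar (about 16 N on the tab), turned the wing handle 2.1 rad (a third of a turn) clockwise, let go and handed the job in at about 17 s. By my estimate that puts about 47 N on the lip (pad force wasn't measured), and the final pictures show the tray, mug and bowl in place.

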